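Press a circuit board home on the sprung test fixture

TASK

A circuit board sits in the sprung carrier of the low test fixture. Take the hand press by its handle from its shallow tray, set its round foot flat on the bare middle of the board and press squarely down until the carrier bottoms out level; hold it there for two seconds with about 17 newtons and never more than 25. Then set the press gently back upright in its tray and let go, without disturbing the other things on the bench.

Things in the scene. Friction and masses are not known exactly. Their poses are not given: they have to be found in the camera images.
- press_center (a point): The hand press, like a coffee tamper: aluminium round foot 56 mm across, 16 mm high, flat below; a collar 42 mm across from 16 to 30 mm; a black square handle 26 x 26 mm from 30 to 90 mm (the top) above the underside, its flats along this point's x and y axes. The point is on its axis 45 mm above the underside; z points up. About 0.28 kg. Starts upright in the tray.
- tray: Fixed black shallow square tray, 90 x 90 mm outside, 82 x 82 mm inside, walls 12 mm high and 4 mm thick, the inner floor 4 mm above the bench. Origin at the centre of its underside, on the bench.
- fixture: Fixed test fixture: grey base 170 (x) x 140 (y) x 34 mm high under a sprung carrier 130 x 104 mm with a green board on top. Origin under the base's centre, on the bench; board centre straight above. Carrier height is set anew each day: the board's top at rest is 60 to 68 mm above the bench, unmeasured. The middle 80 mm circle of the board is bare and flat; parts up to 10 mm tall stand at both x ends.
- lift (a joint): Downward travel of the carrier in m: 0 at rest (up), 0.010 bottomed out on its hard stop; noisy. It takes about 8 N at the centre to start it moving, rising to about 11 N to reach the bottom; 15 to 20 N holds it firmly home, over 25 N spoils the test probes.
- roll (a joint): Tilt of the carrier about the fixture's x axis, rad; 0 is level, about -0.03 at rest. It rocks softly on a spring (2 N m per rad), so pressing off centre tilts it.
- pitch (a joint): Tilt of the carrier about the fixture's y axis, rad; 0 is level, about 0.07 at rest. It rocks softly on a spring (2 N m per rad).
- heatsink: Bystander: finned aluminium heat sink, 60 x 80 x 30 mm; origin under its centre. Leave alone.
- capacitor: Bystander: dark standing capacitor can, 22 mm across, 34 mm tall; origin under its centre. Leave alone.
- capacitor2: Bystander: a second standing capacitor can, 22 mm across, 34 mm tall; origin under its centre. Leave alone.
- driver: Bystander: screwdriver lying on the bench. Leave alone.
- spool: Bystander: standing spool of solder wire, 56 mm across, 40 mm tall; origin under its centre. Leave alone.
- meter: Bystander: yellow hand multimeter lying flat, 150 x 75 x 35 mm; origin under its centre. Leave alone.
- brush: Bystander: wooden-handled brush lying on the bench. Leave alone.
- press: The same hand press; this origin lies at the centre of its underside, axes as the point's.
Mind the look-alikes: they are no part of the job. What is shaped like the press but orange is not meant.

How it is judged:
On the way:
1. the press stands on the middle of the board and holds the carrier bottomed out and level with more than 13 N (value of joint lift above 0.0094 m and value of joint roll between -0.04 and 0.04 rad and value of joint pitch between -0.04 and 0.04 rad and contact force between press and fixture above 13 N and horizontal distance between press_center and fixture below 0.014 m), for 1.5 s.
At the end, for the whole second after the job is handed in: The press stands upright (within 3.4 degrees), at rest and let go, on the floor of its tray within 20 mm of the tray's centre, and the carrier has sprung back up (within 2 mm of its top stop) (horizontal distance between press_center and tray below 0.02 m and z of press_center in the frame of tray below 0.054 m and angle between press_center's own z axis and vertical below 0.06 rad and linear speed of press below 0.02 m/s and contact force between the fingers and press below 0.05 N and value of joint lift below 0.002 m); the robot touches nothing.
It fails at once if the press bears on the fixture with more than 25 N (contact force between press and fixture above 25 N).
It fails at once if the robot itself, not the press, pushes on the fixture (contact force between any of the arm, the fingers and fixture above 4 N).
It fails at once if the press is dropped or slammed into its tray (contact force between press and tray above 40 N).
It fails at once if the press tips over (angle between press_center's own z axis and vertical above 0.5 rad).
It fails at once if a bystander is moved by more than 20 mm (distance of any of heatsink, capacitor, capacitor2, driver, spool, meter, brush from where it was at the start of the episode above 0.02 m).
It also fails if it takes over 69 s, if anything falls off the work surface, if the arm or the gripper's body presses on something with over 40 N, if the wrist force passes 120 N, or if a joint passes its speed limit or range.

ROBOT

A 7-joint arm with a two-finger parallel gripper is mounted at the origin on the work surface. World frame = base frame: x ahead of the robot, y to its left, z up, the work surface at z = 0. Lengths are in m, angles in rad, forces in N, time in s.
With the tool pointing down it reaches from about 0.425 to 0.875 m from the base axis. Payload 4.7 kg.
Tool frame: the origin (TCP) lies midway between the tips of the shut fingers; the grasp point (between the pads) lies 19 mm behind it; z points along the fingers, x is the direction in which the jaws open and shut, and the axes are right-handed (so a half turn about z gives the same grasp; the last joint's range is limited). The gripper opens to 87 mm and grips with 3 to 60 N. Pads are 19 mm wide; open, the fingers measure 117 mm over their backs; the gripper's body (75 mm by 190 mm) begins 51 mm behind the grasp point.
Start: joints at [-1.253, 0.321, -0.07, 1.45, 0.023, 1.371, -0.057], TCP at [0.194, 0.62, 0.223] pointing down, gripper open.
Joint ranges: [-2.86, 2.86], [-0.3, 2.09], [-1.38, 1.24], [0.06, 2.45], [-1.56, 4.7], [0.09, 2.05], [-2.69, 2.69]. Speed limits (rad/s): [2.57, 2.57, 3.14, 3.14, 3.14, 3.14, 3.14].

INTERFACE

Orientations are given as a rotation vector (axis times angle).
In Python, from bench import get_state, eyes, ticket gives the robot as it stands.
- The arm moves only by the tool carry_out, never from a script. Its argument "motion" is a list of rows, each a list of 2 entries, a list of its own where there are three numbers: the shift along the world's x, y, z in m, then the turn about the world's z in rad. A call has 1 to 20 rows; each row is the pose to reach, as a shift and turn from the pose commanded when the call began; what a row does not reach only later rows make up. A row lasts 1/10 s, in which the tool goes at most 50 mm and 8.59 degrees, less where a joint would pass 70% of its speed; a pose out of reach is approached as far as the arm can. A call with a gripper value outside its range is refused whole. "grip" is the gripper command: -1 is fully open, 1 is shut, values between are in proportion, set as the call begins (left out, the last holds). The fingers move at their own pace and stop on an object; "squeeze" is the grip in N (left out, the last holds). Time passes only in rows, so rows that repeat a pose let the fingers close. It gives the time, the measured TCP pose, the force and the opening at its end, in the units of the state.
- get_state(): the state, without advancing time (a new reading comes with each control period).
- eyes.get_image(name): name is "scene" or "side" or "wrist"; returns a dict with "pixels" (420x560x3 uint8, blue, green, red), "mtx" (3x3 intrinsics, pixels), "dist_coeffs" ([k1, k2, p1, p2, k3] as OpenCV has them; the pictures are not rectified), "extrinsics" (4x4, takes a point from camera to world coordinates). Camera axes: x right, y down, z forward; pixel columns grow to the right and rows downward; lengths in m; the calibration is good to about 2 mm. A picture is of the moment at which its call begins. There is no depth.
- ticket.close_job(): hands the job in, once; it reports no verdict.
The state is a dict: "time": time; "joint_positions": joint angles; "qd": joint speeds; "joint_torque": joint torques, N m; "position": TCP position; "tool_rot": TCP orientation; "ft_force": force on the tool from outside, world axes, zero at the start; "torque": the same for the moment, N m; "grip_width": opening from 0.0 (shut) to 1.0 (fully open).
Only numpy, scipy, OpenCV 4.12 (cv2) and the standard library are available. Lean on these libraries where they do the work, as an engineer would, in place of code of your own. Each camera call takes 0.05 s, during which the arm holds its last target. There are 200 camera calls.

## Working session

There is one attempt and no reset: what is moved stays moved. The work goes in short steps, Python scripts to look and compute and a tool call to move; the robot and the scene stay as the last step left them, time stands still between calls to the robot, and variables do not carry over. Pictures are saved under pics/ and viewed, about 8 in all and at most 12, crops included, and the job is handed in when it is done.

Besides the shell and the picture viewer there is one more tool, called after "Request:" in YAML: its name, and indented under it one key for each argument. carry_out: Moves the arm, as the interface text tells. Its arguments: {"type":"object","properties":{"motion":{"type":"array","items":{"type":"array"}},"grip":{"type":"number"},"squeeze":{"type":"number"}},"required":["motion"]}

```bash
mkdir -p pics
cat > h.py <<'E'
import cv2,numpy as np
from bench import get_state,eyes,ticket
def snap(n,f):
    d=eyes.get_image(n); cv2.imwrite('pics/'+f+'.png',d['pixels']); np.savez('pics/'+f+'.npz',**{k:np.array(v) for k,v in d.items()}); return d
def ray(d,uv):
    p=cv2.undistortPoints(np.array([[uv]],float),np.array(d['mtx']),np.array(d['dist_coeffs']))[0,0]
    E=np.array(d['extrinsics']); return E[:3,3],E[:3,:3]@np.array([p[0],p[1],1])
def onz(d,uv,z):
    o,r=ray(d,uv); return (o+r*(z-o[2])/r[2]).round(4)
def tri(a,ua,b,ub):
    A=np.zeros((3,3));v=np.zeros(3)
    for d,u in((a,ua),(b,ub)):
        o,r=ray(d,u); r=r/np.linalg.norm(r); P=np.eye(3)-np.outer(r,r); A+=P; v+=P@o
    return np.linalg.solve(A,v).round(4)
def load(f): return dict(np.load('pics/'+f+'.npz'))
def proj(d,p):
    E=np.linalg.inv(d['extrinsics']); return cv2.projectPoints(np.array([p],float),cv2.Rodrigues(E[:3,:3])[0],E[:3,3],d['mtx'],d['dist_coeffs'])[0].ravel().round(1)
E
python3 - <<'E'
from h import *
for n in('scene','side','wrist'):
    d=snap(n,n+'0'); print(n,np.array(d['extrinsics']).round(3).tolist())
print(get_state())
E
```

```text
scene [[-0.437, 0.64, -0.632, 1.338], [0.899, 0.298, -0.32, 0.37], [-0.017, -0.708, -0.706, 0.899], [0.0, 0.0, 0.0, 1.0]]
side [[0.908, -0.332, 0.255, 0.334], [-0.418, -0.704, 0.574, -0.583], [-0.011, -0.628, -0.779, 0.86], [0.0, 0.0, 0.0, 1.0]]
wrist [[0.3, 0.913, 0.275, 0.119], [0.954, -0.287, -0.089, 0.643], [-0.002, 0.289, -0.957, 0.385], [0.0, 0.0, 0.0, 1.0]]
{'time': 0.15, 'joint_positions': array([-1.25291551,  0.32166206, -0.0700963 ,  1.45138392,  0.0226005 ,
        1.37081066, -0.05690838]), 'qd': array([ 0.00073664, -0.00191306,  0.00070188, -0.00165448,  0.00198385,
       -0.00116014, -0.00035019]), 'joint_torque': array([-7.67741240e-04, -4.91790748e+01, -4.05069524e-01, -3.12878823e+01,
       -6.39564358e-02,  4.04731405e-02,  1.00481379e-04]), 'position': array([0.19434706, 0.619827  , 0.22171224]), 'tool_rot': array([ 2.53120231e+00,  1.85922297e+00, -1.78924334e-03]), 'ft_force': array([-0.97720404,  0.09227333, -0.64707528]), 'torque': array([-0.01354387, -0.06221478,  0.01927476]), 'grip_width': 0.9977716829393444}
```

View pics/scene0.png

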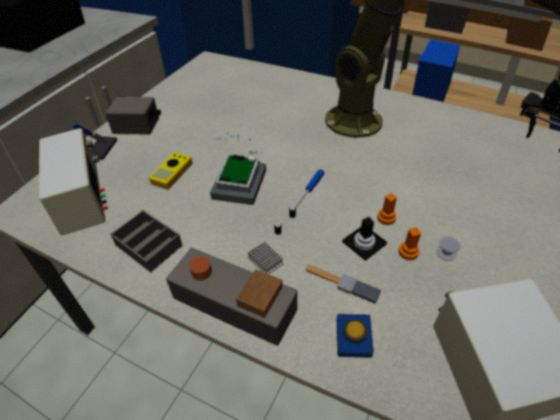

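View pics/side0.png

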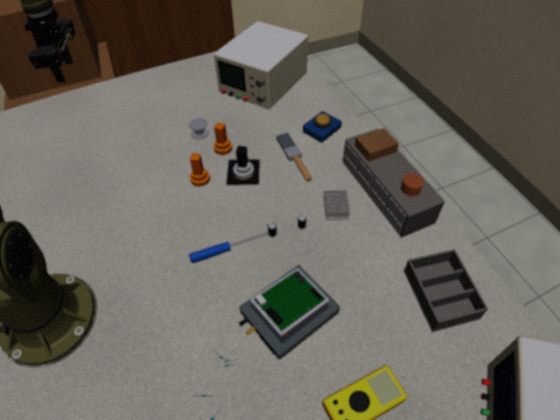

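The press candidates in the scene view are orange (387,208), orange (411,243) and black-handled aluminium in the black tray (367,235). The third fits: it has a black handle and stands in the tray. I'll confirm it in an enlarged crop, with the fixture alongside.

Run:
```python
from h import *
a=load('scene0')['pixels'];b=load('side0')['pixels']
def c(i,x,y,w,h): return cv2.resize(i[y:y+h,x:x+w],(400,300),interpolation=cv2.INTER_CUBIC)
o=np.vstack([np.hstack([c(a,325,195,80,60),c(b,205,135,80,60)]),np.hstack([c(a,190,140,96,72),c(b,230,258,120,90)])])
cv2.imwrite('pics/crop1.png',o)
a,b=load('scene0'),load('side0')
print('handle top',tri(a,(367,219),b,(243,148)))
print('tray',onz(a,(364,241),.006),onz(b,(243,172),.006))
print('board',onz(a,(239,171),.064),onz(b,(291,301),.064))
```

```text
handle top [0.5767 0.2253 0.0976]
tray [0.5709 0.2291 0.006 ] [0.5713 0.2259 0.006 ]
board [ 0.5129 -0.2035  0.064 ] [ 0.5097 -0.2192  0.064 ]
```

View pics/crop1.png

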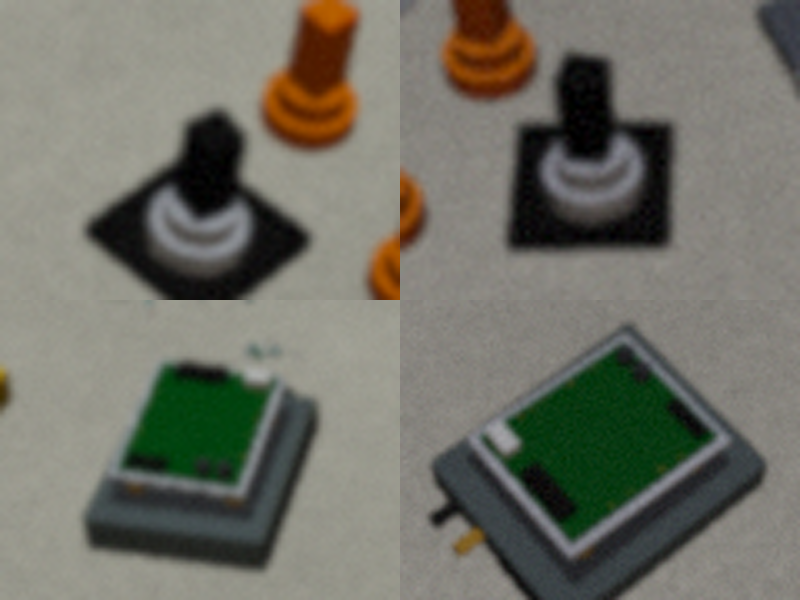

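The crop confirms it: the black-handled aluminium press stands in the tray. Both orange ones stand outside it.

Run:
```python
from h import *
a,b=load('scene0'),load('side0')
S=[(163,62),(282,82),(240,195),(112,172)];T=[(172,255),(70,140),(228,30),(332,137)]
P=[]
for s,t in zip(S,T):
    p=tri(a,(190+s[0]/4.167,140+s[1]/4.167),b,(230+t[0]/3.333,258+t[1]/3.333));P.append(p);print('carrier',p)
P=np.array(P);print('mean',P.mean(0),'edges',np.linalg.norm(P-np.roll(P,-1,0),axis=1), 'yaws',[np.degrees(np.arctan2(*(q-p)[[1,0]])) for p,q in zip(P,np.roll(P,-1,0))])
t=[onz(b,(205+x/5,135+y/5),.012) for x,y in((118,124),(272,124),(270,243),(108,247))]
print('tray',np.mean(t,0),t)
print('orange tops',tri(a,(391,197),b,(197,155)),tri(a,(413,229),b,(221,125)))
print('press top',tri(a,(325+217/5,195+118/5),b,(205+185/5,135+60/5)))
for m,n in(('capA',((292,212),(272,229))),('capB',((278,228),(302,222)))): print(m,onz(a,n[0],.017),onz(b,n[1],.017))
```

```text
carrier [ 0.4593 -0.2757  0.0648]
carrier [ 0.4354 -0.1799  0.0603]
carrier [ 0.5607 -0.1473  0.0578]
carrier [ 0.5829 -0.2453  0.0607]
mean [ 0.509575 -0.21205   0.0609  ] edges [0.09883876 0.12949556 0.10052487 0.12734964] yaws [np.float64(104.0080952120171), np.float64(14.58363871880424), np.float64(-77.23617206087091), np.float64(-166.18210829326412)]
tray [0.571225 0.221225 0.012   ] [array([0.5498, 0.2839, 0.012 ]), array([0.63  , 0.2455, 0.012 ]), array([0.5932, 0.1601, 0.012 ]), array([0.5119, 0.1954, 0.012 ])]
orange tops [0.4591 0.2598 0.0904] [0.5565 0.3453 0.094 ]
press top [0.5752 0.2285 0.0991]
capA [0.5632 0.0025 0.017 ] [5.618e-01 5.000e-04 1.700e-02]
capB [ 0.6376 -0.0066  0.017 ] [ 0.6389 -0.0116  0.017 ]
```

Request:
carry_out:
  motion:
    - [[0.015,-0.015,0],-0.01]
    - [[0.05,-0.05,0],-0.02]
    - [[0.085,-0.09,0],-0.04]
    - [[0.12,-0.125,0],-0.05]
    - [[0.155,-0.16,0],-0.06]
    - [[0.19,-0.195,0],-0.07]
    - [[0.225,-0.23,0],-0.08]
    - [[0.26,-0.265,0],-0.09]
    - [[0.295,-0.305,0],-0.1]
    - [[0.33,-0.34,0],-0.11]
    - [[0.36,-0.37,0],-0.12]
    - [[0.375,-0.388,0],-0.13]
    - [[0.38,-0.393,0],-0.13]
    - [[0.38,-0.393,0],-0.13]
    - [[0.38,-0.393,0],-0.13]
  grip: -1

```text
time: 1.65
position: [0.5732, 0.2288, 0.2225]
tool_rot: [-2.644, -1.693, 0.0]
ft_force: [-0.5, 0.5, -0.2]
grip_width: 1.002
```

Run:
```python
from h import *
d=snap('wrist','w1'); p=d['pixels']
cv2.imwrite('pics/w1b.png',cv2.convertScaleAbs(p,alpha=1.8,beta=20))
s=get_state();print(s['position'],s['ft_force'],np.array(d['extrinsics'])[:3,3])
print('expected top',proj(load('w1'),[.575,.228,.094]))
```

```text
[0.57308587 0.22933889 0.22251632] [ 0.11112402  0.32409282 -0.59027203] [0.5015614  0.26147957 0.38583797]
expected top [277.2 197.4]
```

View pics/w1b.png

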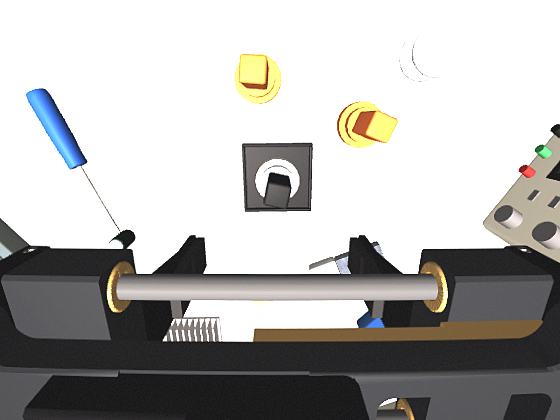

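The handle sits at about (277,188) in a tray at (243–312, 143–212), turned a few degrees. Next I'll take an enlarged crop to measure its yaw.

Run:
```python
from h import *
d=load('w1');p=d['pixels'][135:220,235:320]
cv2.imwrite('pics/crop2.png',cv2.resize(cv2.convertScaleAbs(p,alpha=3.5,beta=15),(595,595),interpolation=cv2.INTER_CUBIC))
t=[onz(d,u,.012) for u in((243,143),(312,142),(312.5,211),(245,212))];print(np.mean(t,0),t)
```

```text
[0.572625 0.230575 0.012   ] [array([0.5133, 0.2093, 0.012 ]), array([0.5485, 0.2885, 0.012 ]), array([0.6327, 0.2537, 0.012 ]), array([0.596 , 0.1708, 0.012 ])]
```

View pics/crop2.png

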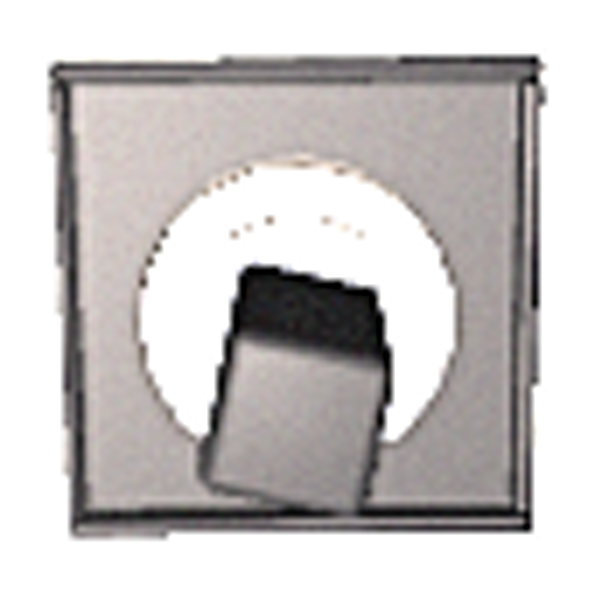

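The handle's top face has its corners at crop (235,335), (387,358), (362,513) and (207,480).

Run:
```python
from h import *
d=load('w1')
def f(pts,z):
    P=np.array([onz(d,(235+x/7-.5,135+y/7-.5),z) for x,y in pts]);e=np.roll(P,-1,0)-P
    print(P.mean(0),np.linalg.norm(e,axis=1).round(4),(np.degrees(np.arctan2(e[:,1],e[:,0]))).round(1))
f([(235,335),(387,358),(362,513),(207,480)],.094)
f([(52,65),(540,60),(528,525),(72,530)],.012)
c=[(135+x)/1 for x in(0,)]
f([(135,310),(300,155),(460,310),(300,465)],.02)
```

```text
[0.572475 0.228975 0.094   ] [0.0224 0.024  0.0236 0.0225] [  56.5  -33.1 -127.3  144. ]
[0.5715   0.229525 0.012   ] [0.0876 0.0876 0.0874 0.0877] [  65.8  -24.3 -114.1  155.8]
[0.57165 0.22965 0.02   ] [0.041  0.0404 0.0413 0.0419] [ 108.3   21.4  -69.5 -159.2]
```

Request:
carry_out:
  motion:
    - [[0,0,-0.01],-0.05]
    - [[0,0,-0.03],-0.1]
    - [[0,0,-0.05],-0.15]
    - [[0,0,-0.07],-0.175]
    - [[0,0,-0.08],-0.175]
    - [[0,0,-0.08],-0.175]
    - [[0,0,-0.08],-0.175]
    - [[0,0,-0.08],-0.175]

```text
time: 2.5
position: [0.5751, 0.2278, 0.144]
tool_rot: [-2.785, -1.454, -0.004]
ft_force: [-0.2, -0.1, 0.4]
grip_width: 1.001
```

Run:
```python
from h import *
d=snap('wrist','w2')
cv2.imwrite('pics/w2b.png',cv2.convertScaleAbs(d['pixels'],alpha=2.5,beta=15))
for i in range(4):
  eyes.get_image('wrist'); s=get_state();print(s['position'].round(4),s['ft_force'].round(2),s['tool_rot'].round(3))
d=load('w2');print(proj(d,[.572,.229,.094]),proj(d,s['position']))
```

```text
[0.5751 0.2276 0.1438] [ 0.47  0.6  -1.02] [-2.785 -1.454 -0.003]
[0.575  0.2274 0.1436] [-0.52 -0.36  0.28] [-2.785 -1.454 -0.003]
[0.5749 0.2274 0.1434] [0.6  0.81 0.58] [-2.785e+00 -1.453e+00 -2.000e-03]
[0.5748 0.2273 0.1432] [-0.48  0.66  0.55] [-2.785e+00 -1.453e+00 -2.000e-03]
[276.  217.9] [276.2 249.7]
```

View pics/w2b.png

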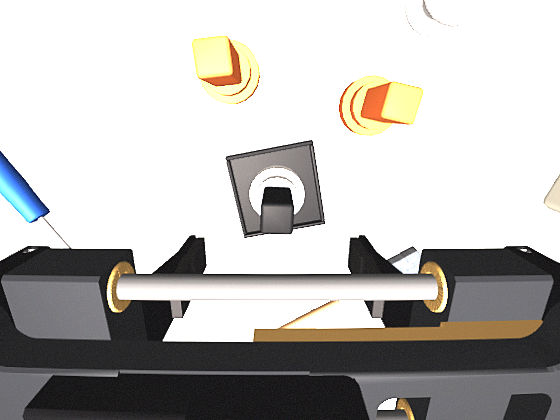

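The handle is square to the jaws and centred at (277,218), where I predicted it, so I'm descending and gripping.

Request:
carry_out:
  motion:
    - [[-0.002,0.002,-0.01],0]
    - [[-0.002,0.002,-0.03],0]
    - [[-0.002,0.002,-0.05],0]
    - [[-0.002,0.002,-0.065],0]
    - [[-0.002,0.002,-0.08],0]
    - [[-0.002,0.002,-0.09],0]
    - [[-0.002,0.002,-0.095],0]
    - [[-0.002,0.002,-0.095],0]
    - [[-0.002,0.002,-0.095],0]
    - [[-0.002,0.002,-0.095],0]
    - [[-0.002,0.002,-0.095],0]

```text
time: 3.85
position: [0.573, 0.2295, 0.0484]
tool_rot: [-2.785, -1.454, -0.002]
ft_force: [0.5, 0.7, 0.2]
grip_width: 0.998
```

Request:
carry_out:
  motion:
    - [[0,0,0],0]
    - [[0,0,0],0]
    - [[0,0,0],0]
    - [[0,0,0],0]
    - [[0,0,0],0]
    - [[0,0,0],0]
    - [[0,0,0],0]
    - [[0,0,0],0]
    - [[0,0,0],0]
    - [[0,0,0],0]
  grip: 1
  squeeze: 40

```text
time: 4.85
position: [0.5725, 0.2293, 0.0475]
tool_rot: [-2.785, -1.454, -0.0]
ft_force: [0.0, 0.7, -0.9]
grip_width: 0.295
```

Request:
carry_out:
  motion:
    - [[0,0,0.003],0]
    - [[0,0,0.01],0]
    - [[0,0,0.025],0]
    - [[0,0,0.045],0]
    - [[0,0,0.065],0]
    - [[0,0,0.085],0]
    - [[0,0,0.105],0]
    - [[0,0,0.12],0]
    - [[0,0,0.13],0]
    - [[0,0,0.13],0]
    - [[0,0,0.13],0]
    - [[0,0,0.13],0]

```text
time: 6.05
position: [0.5717, 0.229, 0.1763]
tool_rot: [-2.785, -1.454, 0.003]
ft_force: [0.0, 0.5, -3.2]
grip_width: 0.298
```

Request:
carry_out:
  motion:
    - [[-0.0,-0.01,0],0]
    - [[-0.001,-0.03,0],0]
    - [[-0.003,-0.06,0],0]
    - [[-0.005,-0.09,0],0]
    - [[-0.006,-0.125,0],0]
    - [[-0.007,-0.16,0],0]
    - [[-0.009,-0.195,0],0]
    - [[-0.01,-0.23,0],0]
    - [[-0.012,-0.265,0],0]
    - [[-0.014,-0.3,0],0]
    - [[-0.015,-0.335,0],0]
    - [[-0.017,-0.37,0],0]
    - [[-0.018,-0.405,0],0]
    - [[-0.02,-0.435,0],0]
    - [[-0.021,-0.455,0],0]
    - [[-0.021,-0.465,0],0]
    - [[-0.021,-0.469,0],0]
    - [[-0.021,-0.469,0],0]
    - [[-0.021,-0.469,0],0]
    - [[-0.021,-0.469,0],0]

```text
time: 8.05
position: [0.5519, -0.2382, 0.1775]
tool_rot: [-2.783, -1.456, -0.001]
ft_force: [-0.6, -0.1, -3.2]
grip_width: 0.3
```

Run:
```python
from h import *
d=snap('wrist','w3')
cv2.imwrite('pics/w3b.png',cv2.convertScaleAbs(d['pixels'],alpha=2,beta=10))
F=[]
for i in range(6):
  eyes.get_image('wrist'); s=get_state();F.append(s['ft_force'])
print(s['position'].round(4),np.mean(F,0).round(2),s['tool_rot'].round(3),s['grip_width'])
```

```text
[ 0.5515 -0.2396  0.1776] [-0.11 -0.1  -2.78] [-2.785 -1.454 -0.   ] 0.3012209153367199
```

View pics/w3b.png

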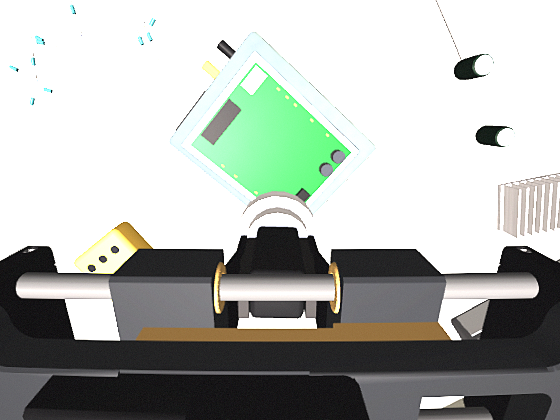

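The press foot is at (278,205). The board lies at about (205–340, 65–200), and the fixture's base corners are near (253,32), (375,147) and (170,140). I'll take one close crop to get the fixture centre.

Run:
```python
from h import *
d=load('w3');p=d['pixels'][20:220,150:390]
cv2.imwrite('pics/crop3.png',cv2.resize(cv2.convertScaleAbs(p,alpha=1.1),(720,600),interpolation=cv2.INTER_CUBIC))
```

```text
(no output)
```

View pics/crop3.png

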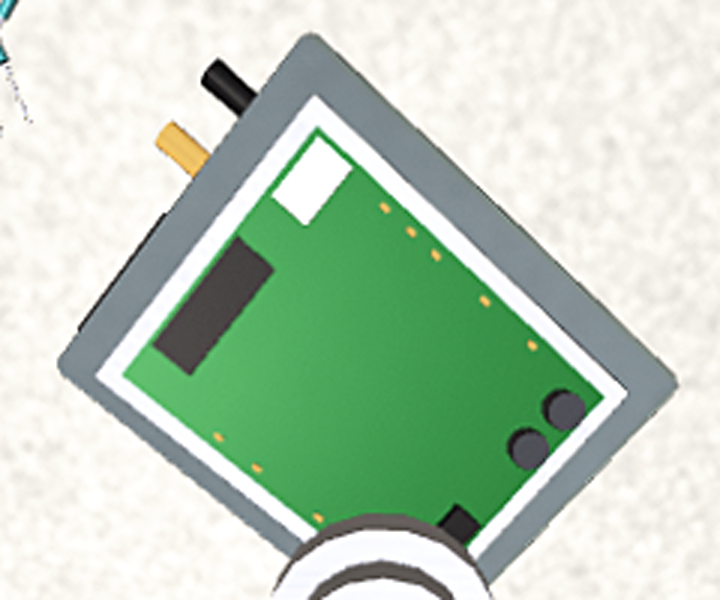

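Run:
```python
from h import *
d=load('w3')
def f(L,T,R,z):
    P=np.array([onz(d,(150+x/3-.33,20+y/3-.33),z) for x,y in(L,T,R)]);e=[P[1]-P[0],P[2]-P[1]]
    print('centre',(P[0]+P[2])/2,'sides',[np.linalg.norm(v).round(4) for v in e],'yaw',[np.degrees(np.arctan2(v[1],v[0])).round(1) for v in e])
f((54,364),(310,28),(683,382),.034)
for z in(.058,.062,.066): f((97,375),(315,95),(627,390),z)
f((124,375),(316,128),(603,397),.064)
# foot: circle rim of foot underside plane, far/edges
for x,y in((270,600),(378,513),(492,595)): print('foot top rim',onz(d,(150+x/3,20+y/3),.1776-.0435+.016))
```

```text
centre [ 0.5074 -0.2127  0.034 ] sides [np.float64(0.1374), np.float64(0.1674)] yaw [np.float64(104.0), np.float64(14.4)]
centre [ 0.50705 -0.2147   0.058  ] sides [np.float64(0.1077), np.float64(0.1301)] yaw [np.float64(103.9), np.float64(14.0)]
centre [ 0.50675 -0.2144   0.062  ] sides [np.float64(0.1061), np.float64(0.1282)] yaw [np.float64(103.9), np.float64(14.0)]
centre [ 0.50645 -0.21415  0.066  ] sides [np.float64(0.1047), np.float64(0.1264)] yaw [np.float64(103.9), np.float64(14.0)]
centre [ 0.50785 -0.21445  0.064  ] sides [np.float64(0.0934), np.float64(0.1174)] yaw [np.float64(104.3), np.float64(14.0)]
foot top rim [ 0.5292 -0.2538  0.1501]
foot top rim [ 0.5264 -0.2216  0.1501]
foot top rim [ 0.5574 -0.2111  0.1501]
```

Request:
carry_out:
  motion:
    - [[-0.01,0.006,0],0]
    - [[-0.025,0.016,0],0]
    - [[-0.038,0.024,0],0]
    - [[-0.043,0.027,-0.01],0]
    - [[-0.043,0.027,-0.025],0]
    - [[-0.043,0.027,-0.04],0]
    - [[-0.043,0.027,-0.048],0]
    - [[-0.043,0.027,-0.053],0]
    - [[-0.043,0.027,-0.053],0]
    - [[-0.043,0.027,-0.053],0]
    - [[-0.043,0.027,-0.053],0]
    - [[-0.043,0.027,-0.053],0]
  squeeze: 60

```text
time: 9.6
position: [0.5089, -0.2129, 0.1251]
tool_rot: [2.785, 1.453, 0.001]
ft_force: [-0.2, -0.7, -2.0]
grip_width: 0.298
```

Run:
```python
from h import *
F=[];T=[]
for i in range(8):
  d=eyes.get_image('wrist'); s=get_state();F.append(s['ft_force']);T.append(s['torque'])
print(s['position'].round(4),np.mean(F,0).round(2),np.std(F,0).round(2),np.mean(T,0).round(3),s['tool_rot'].round(3),s['time'])
a=eyes.get_image('scene')['pixels'][130:220,180:300];b=eyes.get_image('side')['pixels'][210:360,220:420]
cv2.imwrite('pics/hov.png',np.hstack([cv2.resize(a,(400,300)),cv2.resize(b,(400,300))]))
```

```text
[ 0.5085 -0.2127  0.1246] [-0.29  0.02 -2.42] [0.35 0.66 0.66] [-0.023 -0.007  0.015] [-2.785 -1.454 -0.   ] 10.0
```

View pics/hov.png

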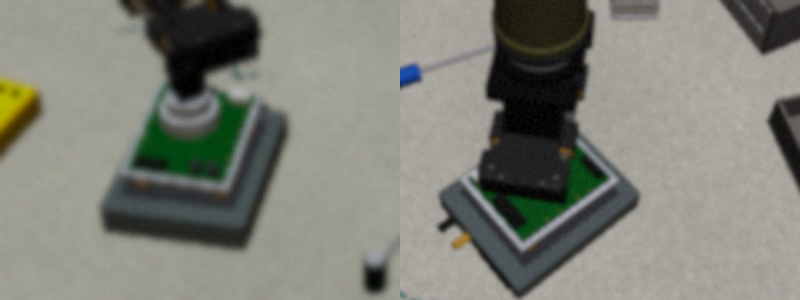

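The foot hangs over the bare middle of the board, clear of the parts at both ends. I'll descend in steps and watch the force.

Request:
carry_out:
  motion:
    - [[0,0,-0.002],0]
    - [[0,0,-0.004],0]
    - [[0,0,-0.006],0]
    - [[0,0,-0.008],0]
    - [[0,0,-0.01],0]
    - [[0,0,-0.011],0]
    - [[0,0,-0.012],0]
    - [[0,0,-0.012],0]

```text
time: 10.9
position: [0.5084, -0.2127, 0.1125]
tool_rot: [-2.785, -1.453, 0.0]
ft_force: [-0.4, 0.1, -3.3]
grip_width: 0.298
```

Request:
carry_out:
  motion:
    - [[0,0,-0.001],0]
    - [[0,0,-0.002],0]
    - [[0,0,-0.003],0]
    - [[0,0,-0.003],0]
    - [[0,0,-0.003],0]

```text
time: 11.4
position: [0.5083, -0.2132, 0.1101]
tool_rot: [2.785, 1.453, -0.0]
ft_force: [-2.4, -0.5, 4.2]
grip_width: 0.294
```

Request:
carry_out:
  motion:
    - [[0,0,-0.001],0]
    - [[0,0,-0.002],0]
    - [[0,0,-0.003],0]
    - [[0,0,-0.003],0]
    - [[0,0,-0.003],0]

```text
time: 11.9
position: [0.5083, -0.2132, 0.1072]
tool_rot: [2.785, 1.453, -0.0]
ft_force: [-3.4, -0.4, 6.1]
grip_width: 0.296
```

Request:
carry_out:
  motion:
    - [[0,0,-0.001],0]
    - [[0,0,-0.002],0]
    - [[0,0,-0.003],0]
    - [[0,0,-0.003],0]
    - [[0,0,-0.003],0]

```text
time: 12.4
position: [0.5084, -0.2132, 0.1044]
tool_rot: [2.785, 1.453, 0.0]
ft_force: [-3.9, -0.5, 7.5]
grip_width: 0.3
```

Request:
carry_out:
  motion:
    - [[0,0,-0.001],0]
    - [[0,0,-0.002],0]
    - [[0,0,-0.003],0]
    - [[0,0,-0.003],0]
    - [[0,0,-0.003],0]

```text
time: 12.9
position: [0.5084, -0.2132, 0.1015]
tool_rot: [2.785, 1.453, 0.0]
ft_force: [-3.6, 0.1, 8.8]
grip_width: 0.299
```

Request:
carry_out:
  motion:
    - [[0,0,-0.0005],0]
    - [[0,0,-0.001],0]
    - [[0,0,-0.001],0]
    - [[0,0,-0.001],0]

```text
time: 13.3
position: [0.5084, -0.2133, 0.1005]
tool_rot: [2.785, 1.453, 0.0]
ft_force: [-4.3, 0.1, 8.3]
grip_width: 0.295
```

Request:
carry_out:
  motion:
    - [[0,0,-0.0005],0]
    - [[0,0,-0.0005],0]
    - [[0,0,-0.0005],0]

```text
time: 13.6
position: [0.5084, -0.2133, 0.1001]
tool_rot: [2.785, 1.453, 0.0]
ft_force: [-5.1, -0.1, 8.3]
grip_width: 0.295
```

Request:
carry_out:
  motion:
    - [[0,0,-0.0005],0]
    - [[0,0,-0.0005],0]
    - [[0,0,-0.0005],0]

```text
time: 13.9
position: [0.5084, -0.2133, 0.0999]
tool_rot: [2.785, 1.453, 0.0]
ft_force: [-4.6, 0.3, 8.6]
grip_width: 0.296
```

```bash
cat > f.py <<'E'
from h import *
F=[];T=[]
for i in range(6):
  eyes.get_image('wrist'); s=get_state();F.append(s['ft_force']);T.append(s['torque'])
print(s['position'].round(4),np.mean(F,0).round(2),np.array(F)[:,2].round(1),np.mean(T,0).round(3),s['tool_rot'].round(4),s['time'])
E
python3 f.py
```

```text
[ 0.5084 -0.2133  0.0999] [-5.04  0.24 10.31] [11.1 11.3  9.8 10.6 10.2  9. ] [-0.078  1.469 -0.01 ] [2.7852e+00 1.4531e+00 4.0000e-04] 14.2
```

Request:
carry_out:
  motion:
    - [[-0.0003,0,0],0]
    - [[-0.0005,0,-0.0003],0]
    - [[-0.0005,0,-0.0003],0]

```text
time: 14.5
position: [0.5083, -0.2133, 0.0999]
tool_rot: [2.785, 1.453, 0.002]
ft_force: [-4.6, -0.1, 11.2]
grip_width: 0.296
```

```bash
python3 f.py
```

```text
[ 0.5083 -0.2133  0.0999] [-4.5   0.15 11.03] [11.1 11.8 10.6 10.9 11.  10.8] [-0.045  1.357 -0.008] [2.7848e+00 1.4530e+00 1.5000e-03] 14.8
```

Request:
carry_out:
  motion:
    - [[-0.0005,0,-0.0003],0]
    - [[-0.001,0,-0.0006],0]
    - [[-0.0015,0,-0.0009],0]
    - [[-0.002,0,-0.001],0]
    - [[-0.002,0,-0.001],0]

```text
time: 15.3
position: [0.5081, -0.2132, 0.0998]
tool_rot: [2.783, 1.452, 0.006]
ft_force: [-2.2, 0.5, 12.7]
grip_width: 0.296
```

```bash
python3 f.py
python3 - <<'E'
from h import *
d=snap('scene','sc2');a=d['pixels'][130:220,180:300];b=snap('side','si2')['pixels'][240:360,220:380]
w=snap('wrist','w4')['pixels']
cv2.imwrite('pics/press.png',np.vstack([np.hstack([cv2.resize(a,(400,300),interpolation=2),cv2.resize(b,(400,300),interpolation=2)]),np.hstack([cv2.resize(w,(400,300)),cv2.resize(load('scene0')['pixels'][130:220,180:300],(400,300),interpolation=2)])]))
E
```

```text
[ 0.5081 -0.2132  0.0998] [-2.52  0.86 12.7 ] [13.3 12.7 13.  12.  12.1 13.1] [ 0.04   0.809 -0.011] [2.7827 1.4525 0.0062] 15.6
```

View pics/press.png

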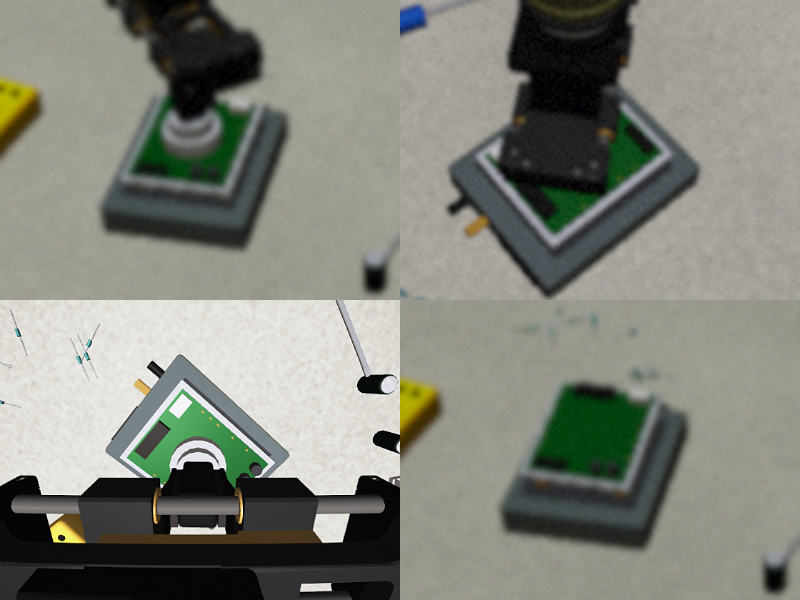

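The carrier looks down and level, with the foot central at about 15.3 N net. I'll raise that to about 17 N and hold.

Request:
carry_out:
  motion:
    - [[0,0,-0.0003],0]
    - [[0,0,-0.0006],0]
    - [[0,0,-0.0006],0]
    - [[0,0,-0.0006],0]

```text
time: 16.15
position: [0.5081, -0.2133, 0.0998]
tool_rot: [2.783, 1.452, 0.007]
ft_force: [-3.9, 1.2, 17.0]
grip_width: 0.298
```

```bash
python3 f.py
```

```text
[ 0.5081 -0.2133  0.0998] [-3.34  0.91 15.7 ] [15.6 16.7 15.6 15.6 15.4 15.2] [ 0.169  1.128 -0.016] [2.7829 1.4524 0.0066] 16.45
```

Request:
carry_out:
  motion:
    - [[0,0,0],0]
    - [[0,0,0],0]
    - [[0,0,0],0]
    - [[0,0,0],0]
    - [[0,0,0],0]
    - [[0,0,0],0]
    - [[0,0,0],0]
    - [[0,0,0],0]
    - [[0,0,0],0]
    - [[0,0,0],0]
    - [[0,0,0],0]
    - [[0,0,0],0]
    - [[0,0,0],0]
    - [[0,0,0],0]
    - [[0,0,0],0]
    - [[0,0,0],0]
    - [[0,0,0],0]
    - [[0,0,0],0]
    - [[0,0,0],0]
    - [[0,0,0],0]

```text
time: 18.45
position: [0.5081, -0.2133, 0.0997]
tool_rot: [2.783, 1.453, 0.007]
ft_force: [-4.4, 0.5, 16.1]
grip_width: 0.293
```

```bash
python3 f.py
python3 - <<'E'
from h import *
# level check: carrier frame corners in wrist picture (w4) against each other
print(get_state()['grip_width'])
E
```

```text
[ 0.5081 -0.2133  0.0997] [-3.39  0.99 15.91] [16.  16.6 15.8 15.6 16.4 15.1] [ 0.14   1.112 -0.013] [2.7829 1.4525 0.0065] 18.75
0.2947239182257107
```

Run:
```python
from h import *
w=snap('wrist','w5')['pixels'][60:240,140:420]
cv2.imwrite('pics/crop5.png',cv2.resize(cv2.convertScaleAbs(w,alpha=1.1),(784,504),interpolation=2))
```

```text
(no output)
```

View pics/crop5.png

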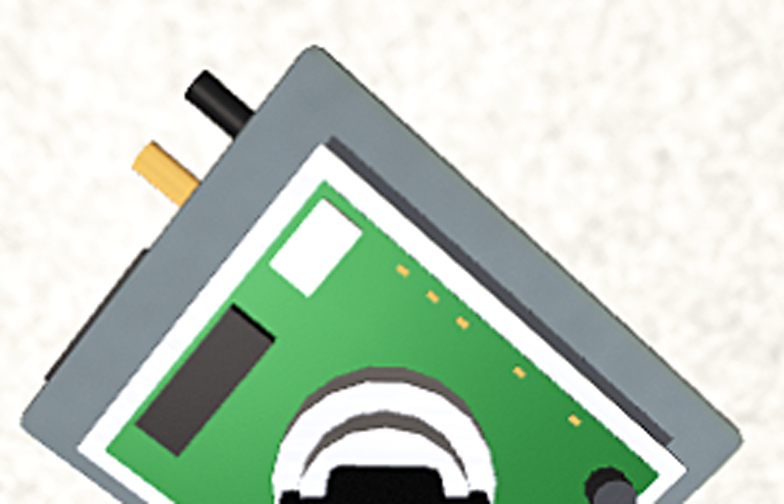

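The foot is flat and central, and the carrier frame is even against the base. I'll raise gently and go back above the tray.

Request:
carry_out:
  motion:
    - [[0.001,0,0.001],0]
    - [[0.002,0,0.003],0]
    - [[0.0025,0,0.005],0]
    - [[0.0025,0,0.007],0]
    - [[0.0025,0,0.009],0]
    - [[0.0025,0,0.011],0]
    - [[0.0025,0,0.013],0]
    - [[0.0025,0,0.016],0]
    - [[0.0025,0,0.02],0]
    - [[0.0025,0,0.03],0]
    - [[0.0025,0,0.045],0]
    - [[0.0025,0,0.06],0]
    - [[0.0025,0,0.072],0]
    - [[0.0025,0,0.081],0]
    - [[0.0025,0,0.081],0]
    - [[0.0025,0,0.081],0]

```text
time: 20.4
position: [0.5084, -0.2126, 0.1776]
tool_rot: [-2.785, -1.454, -0.0]
ft_force: [-0.5, 0.4, -3.2]
grip_width: 0.298
```

Request:
carry_out:
  motion:
    - [[0.001,0.01,0],0]
    - [[0.004,0.03,0],0]
    - [[0.008,0.06,0],0]
    - [[0.013,0.09,0],0]
    - [[0.018,0.125,0],0]
    - [[0.023,0.16,0],0]
    - [[0.028,0.195,0],0]
    - [[0.033,0.23,0],0]
    - [[0.038,0.265,0],0]
    - [[0.043,0.3,0],0]
    - [[0.048,0.335,0],0]
    - [[0.053,0.37,0],0]
    - [[0.058,0.4,0],0]
    - [[0.061,0.42,0],0]
    - [[0.063,0.435,0],0]
    - [[0.064,0.442,0],0]
    - [[0.064,0.442,0],0]
    - [[0.064,0.442,0],0]
    - [[0.064,0.442,0],0]
    - [[0.064,0.442,0],0]

```text
time: 22.4
position: [0.5727, 0.2279, 0.1779]
tool_rot: [2.786, 1.451, 0.0]
ft_force: [0.2, -0.1, -2.5]
grip_width: 0.294
```

Request:
carry_out:
  motion:
    - [[0,0,-0.01],0]
    - [[0,0,-0.03],0]
    - [[0,0,-0.05],0]
    - [[0,0,-0.07],0]
    - [[0,0,-0.09],0]
    - [[0,0,-0.105],0]
    - [[0,0,-0.115],0]
    - [[0,0,-0.12],0]
    - [[0,0,-0.123],0]
    - [[0,0,-0.125],0]
    - [[0,0,-0.125],0]
    - [[0,0,-0.125],0]
    - [[0,0,-0.125],0]
    - [[0,0,-0.125],0]

```text
time: 23.8
position: [0.5727, 0.2293, 0.053]
tool_rot: [-2.785, -1.454, -0.001]
ft_force: [0.6, -0.2, -3.2]
grip_width: 0.293
```

```bash
python3 f.py
```

```text
[0.5725 0.2293 0.0527] [-0.09  0.08 -3.08] [-4.1 -2.6 -2.7 -3.4 -2.9 -2.7] [-0.064  0.003  0.023] [-2.7851e+00 -1.4535e+00 -2.0000e-04] 24.1
```

Now I'll set it down slowly (seating expected at a TCP height of about 0.0475), reading the force before letting go.

Request:
carry_out:
  motion:
    - [[0,0,-0.001],0]
    - [[0,0,-0.002],0]
    - [[0,0,-0.003],0]
    - [[0,0,-0.004],0]
    - [[0,0,-0.0045],0]
    - [[0,0,-0.005],0]
    - [[0,0,-0.005],0]
    - [[0,0,-0.005],0]

```text
time: 24.9
position: [0.5725, 0.2293, 0.0477]
tool_rot: [2.785, 1.454, 0.0]
ft_force: [-0.9, 0.4, -2.5]
grip_width: 0.293
```

```bash
python3 f.py
```

```text
[0.5725 0.2293 0.0477] [-0.08 -0.07 -2.42] [-2.6 -2.6 -2.6 -2.3 -2.8 -1.6] [-0.011  0.009 -0.01 ] [-2.7851e+00 -1.4534e+00 -3.0000e-04] 25.2
```

Request:
carry_out:
  motion:
    - [[0,0,-0.0005],0]
    - [[0,0,-0.001],0]
    - [[0,0,-0.001],0]
    - [[0,0,-0.001],0]

```text
time: 25.6
position: [0.5725, 0.2293, 0.0475]
tool_rot: [-2.785, -1.454, -0.0]
ft_force: [-2.9, -1.6, 5.5]
grip_width: 0.292
```

```bash
python3 f.py
```

```text
[0.5725 0.2293 0.0475] [-3.02 -1.39  5.64] [5.2 5.6 5.9 5.5 5.9 5.7] [-0.35   0.724 -0.032] [-2.7850e+00 -1.4534e+00 -5.0000e-04] 25.9
```

Seated with about 8 N. I'll ease off slightly, release, then withdraw straight up.

Request:
carry_out:
  motion:
    - [[0,0,0.0006],0]
    - [[0,0,0.0006],0]
    - [[0,0,0.0006],0]

```text
time: 26.2
position: [0.5726, 0.2293, 0.0476]
tool_rot: [-2.785, -1.453, -0.001]
ft_force: [-1.5, 0.2, 5.2]
grip_width: 0.294
```

Request:
carry_out:
  motion:
    - [[0,0,0],0]
    - [[0,0,0],0]
    - [[0,0,0],0]
    - [[0,0,0],0]
    - [[0,0,0],0]
    - [[0,0,0],0]
    - [[0,0,0],0]
    - [[0,0,0],0]
    - [[0,0,0],0]
    - [[0,0,0],0]
  grip: -1

```text
time: 27.2
position: [0.5725, 0.2293, 0.0473]
tool_rot: [-2.785, -1.454, -0.0]
ft_force: [-0.6, -0.3, -0.8]
grip_width: 0.99
```

Request:
carry_out:
  motion:
    - [[0,0,0.005],0]
    - [[0,0,0.02],0]
    - [[0,0,0.04],0]
    - [[0,0,0.065],0]
    - [[0,0,0.09],0]
    - [[0,0,0.115],0]
    - [[0,0,0.14],0]
    - [[0,0,0.16],0]
    - [[0,0,0.17],0]
    - [[0,0,0.175],0]
    - [[0,0,0.175],0]
    - [[0,0,0.175],0]
    - [[0,0,0.175],0]

```text
time: 28.5
position: [0.5719, 0.229, 0.221]
tool_rot: [2.785, 1.454, -0.003]
ft_force: [0.9, 0.0, 0.6]
grip_width: 1.002
```

```bash
python3 f.py
python3 - <<'E'
from h import *
a=snap('scene','sc9')['pixels'];w=snap('wrist','w9')['pixels']
cv2.imwrite('pics/end.png',np.hstack([cv2.resize(a[130:310,200:440],(400,300)),cv2.resize(cv2.convertScaleAbs(w[80:290,140:420],alpha=2.5,beta=10),(400,300))]))
d=cv2.absdiff(a,load('scene0')['pixels']).max(2)>60
n,l,s,c=cv2.connectedComponentsWithStats(d.astype(np.uint8))
print([x.tolist() for x in s[1:] if x[4]>15])
E
```

```text
[0.5724 0.2292 0.222 ] [-0.01  0.12 -0.22] [-0.5 -0.7 -0.8 -0.5  0.4  0.8] [-0.044  0.005  0.005] [ 2.7851e+00  1.4535e+00 -6.0000e-04] 28.8
[[396, 0, 8, 5, 28], [402, 11, 27, 22, 286], [382, 12, 7, 13, 55], [391, 14, 9, 12, 66], [398, 37, 7, 13, 62], [411, 37, 17, 24, 256], [344, 58, 77, 140, 4164], [336, 78, 4, 9, 21], [520, 81, 40, 57, 880], [361, 126, 16, 8, 79]]
```

View pics/end.png

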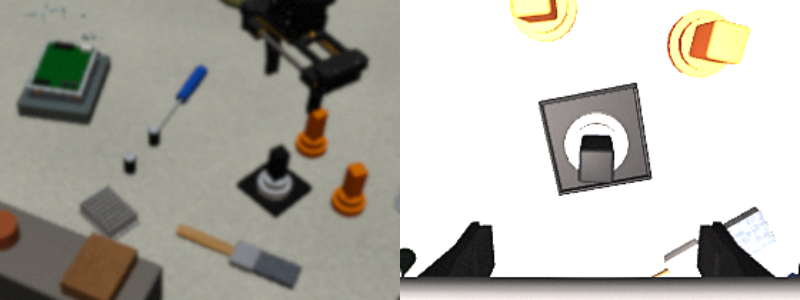

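The press stands upright in the middle of the tray and the gripper is clear. The bystanders are unchanged, since the picture differences come only from the arm.

```bash
python3 -c "
from bench import ticket
print(ticket.close_job())"
```

```text
the job is handed in; nothing more can be done
None
```

I pressed the board with the black-handled press, set the press back upright in its tray, let go and handed the job in at about 29 s of the 69 s allowed. No verdict was reported.

**The press:** it bottomed out after about 10 mm of travel. I then held about 18 N on the board for over 2.5 s, a little above the 17 N asked. The highest single noisy reading was about 19.6 N, under the 25 N limit. These figures come from the wrist force after taking off the press's weight. About 3–4 N of sideways force remained during the hold.

**Last checks:**
- The final pictures show the press upright in the middle of the tray and the gripper open above it, with no contact force.
- Comparing the start and end scene pictures, the larger changes lie where the arm was or now is. None falls on a bystander.
- The carrier looks sprung back up in the last picture, but I did not measure it.

**Not measured directly:** I could not read the lift, roll and pitch joints. That the carrier was level and bottomed rests on the force and height readings, the flat foot and the look of the close-up.

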